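# Load a probe block into a reaming jig and lock the bush plate with its pin

## Robot

A 6-joint arm with a two-finger parallel gripper is mounted at the origin on a cart in front of the work surface, level with it; the furniture and walls round the work are solid. World frame = base frame: x ahead of the robot, y to its left, z up, the work surface at z = 0. Lengths are in m, angles in rad, forces in N, time in s.
With the tool pointing down it reaches from about 0.325 to 0.75 m from the base axis. Payload 7.6 kg.
Tool frame: the origin (TCP) lies midway between the tips of the shut fingers; the grasp point (between the pads) lies 19 mm behind it (env.grasp_offset is the distance from the TCP to the grasp point, in m); z points along the fingers, y is the line along which they close (so a half turn about z gives the same grasp; the last joint's range is limited). The gripper opens to 85 mm and grips with 20 to 120 N. Pads are 22 mm wide; open, the fingers measure 114 mm over their backs; the gripper's body (76 mm by 85 mm) begins 54 mm behind the grasp point. The pads swing forward as they close: fully open they stand 13 mm farther back than shut.
Start: joints at [1.187, 0.052, 1.401, -0, 1.689, -0.07], TCP at [0.162, 0.499, 0.231] pointing down, gripper open.
Joint ranges: [-2.9, 2.9], [-0.91, 2.17], [0.12, 2.37], [-1.06, 4.2], [0.26, 2.73], [-2.93, 2.93]. Speed limits (rad/s): [2.57, 2.57, 3.01, 3.14, 3.14, 3.14].

## Interface

Orientations are given as a rotation vector (axis times angle).
In Python, from workcell import env, cams, job gives the robot as it stands.
- The arm moves only by the tool step_arm, never from a script. Its argument "moves" is a list of rows, each a list of 3 entries, a list of its own where there are three numbers: the closure, from -1 (fully open) to 1 (shut), then the shift along the tool's x, y, z in mm, then the turn, a rotation vector about the tool's x, y, z in degrees. A call has 1 to 10 rows; each row shifts and turns the commanded pose from where the row before left it, along the tool's axes as they then stand; what a row does not reach is not made up. A row lasts 1/12 s, in which the tool goes at most 41.7 mm and 7.16 degrees, less where a joint would pass 70% of its speed; a pose out of reach is approached as far as the arm can. A call is refused whole if a number of a shift passes 41.7 or a number of a turn 7.16, either way. A call with a gripper value outside its range is refused whole. The fingers move at their own pace and stop on an object; the grip force is fixed at half the most. Time passes only in rows, so rows that do not move let the fingers close. It gives the time, the measured TCP pose, the force, the opening and the grip force at its end, in the units of the state.
- env.state(): the state, without advancing time (a new reading comes with each control period).
- cams.read_camera(name): name is "scene" or "top"; returns a dict with "pixels" (400x640x3 uint8, red, green, blue), "range_z" (400x640 float32, m along the optical axis (not along the pixel's ray), 0 where there is no reading), "camera_matrix" (3x3 intrinsics, pixels), "R" (3x3) and "t" (3): a world point X has camera coordinates R X + t. Camera axes: x right, y down, z forward; pixel columns grow to the right and rows downward; lengths in m; the calibration is good to about 2 mm. A picture is of the moment at which its call begins.
- job.finish_job(): hands the job in; it is judged then, once.
The state is a dict: "time": time; "joint_pos": joint angles; "dq": joint speeds; "joint_efforts": joint torques, N m; "ee_pos": TCP position; "tool_rot": TCP orientation; "force": force on the tool from outside, world axes, zero at the start; "torque": the same for the moment, N m; "finger_gap": finger opening in m; "gripper_force": force on a finger pad.
Only numpy, scipy, OpenCV 4.12 (cv2) and the standard library are available. Lean on these libraries where they do the work, as an engineer would, in place of code of your own. Each camera call takes 0.05 s, during which the arm holds its last target. There are 200 camera calls.

## Task

Set the drilled probe block up for reaming: put it in the reaming jig, holes upward and flat on the jig's base between the six locating dowels, swing the bush plate over it until the plate is fully home in the latch post, then take the locking pin out of the tool stand and push it down through the latch post and the plate until its collar sits on top of the post. Leave everything else where it is.

Things in the scene. Friction and masses are not known exactly. Their poses are not given: they have to be found in the camera images.
- probe_block: Aluminium block 40 x 70 x 30 mm (x, y, z) with five holes in a row along y in its top; lies on the worktop, holes upward, to the left or right of the jig, 0.3 kg. Origin at the centre of its underside, z up. Either way round fits the jig.
- jig: Reaming jig, fixed, turned up to 0.3 rad. Origin at the centre of its nest, on the base's underside; x away from the robot, y left, z up. Base plate 96 mm in x, y = -92 to +88 mm, 12 mm thick. Nest in the middle, pivot pillar of the bush plate at y = +64 mm (bolt top 64 mm high), latch post at y = -66 mm, all on x = 0.
- nest (a point): Centre of the nest on the base's top face, 12 mm above the worktop, axes as the jig's; the block's origin belongs here, its y along the jig's y. Six steel dowels, 8 mm thick, 13 mm high, top 5 mm tapered, at x = +-25.25, y = +-22 mm and at x = 0, y = +-40.25 mm, leave it 1.25 mm play on each side; 22 mm wide fingers fit between the long sides' dowels.
- pin_seat (a point): Mouth centre of the 16 mm pin hole in the latch post's top face, 66 mm above the worktop, axes as the jig's; the pin's origin belongs here. The hole runs vertically down 54 mm. The post is C-shaped, 28 mm in y, x = -28 to +17 mm; its slot, 43 to 55.5 mm above the worktop, takes the plate and is open to +x, walled at -x.
- bush_plate (a joint): Angle of the bush plate (rad): 0 = home at its stop, over the nest and in the post's slot, holes in line; grows counter-clockwise from above, swinging to the jig's +x. Starts 1.35 to 1.65; friction 0.08 N m holds it anywhere. Steel, 32 mm wide, 44 to 54 mm above the worktop, five bushes 3 mm proud. Runs from the pivot to the jig's -y when home; its 16 mm pin hole is 130 mm from the pivot axis.
- handle (a point): On the axis of the bush plate's upright black handle at the height to grip, 88 mm above the worktop. The handle is round, up to 19 mm thick, spans 64 to 100 mm height, at the plate's free end, 168 mm from the pivot axis and 38 mm beyond the plate's pin hole.
- tool_stand: Wooden block 120 x 50 x 55 mm (x, y, z), fixed, to the left or right of the jig; two vertical holes of 16 mm width, 53 mm deep, at x = -30 and +30 mm. Origin at the centre of its underside.
- locking_pin: Steel pin standing upright in one hole of the tool stand: shank 14 mm thick, 50 mm long below the collar, last 7 mm tapered to 8 mm; collar 26 mm wide, 6 mm high; on it a straight round black knob, 22 mm wide, 36 mm high; 0.12 kg. Origin on its axis at the collar's underside, 55 mm above the worktop at the start; z up along the knob.
- reamer: Hand reamer standing in the other hole of the stand, a slim steel stem with an 80 mm cross bar on top (T-handle), 54 mm above the stand; not needed yet, stays there. Origin on its axis at the stand's top.
- hex_key: Hex key, 104 mm long, lying loose behind the jig; bystander. Origin at the centre of its underside.
- marker: White felt marker with a red cap, 131 mm long, lying behind and right of the jig; bystander. Origin at the centre of its underside.
- packing_tape: Roll of packing tape, 96 mm wide, 48 mm high, lying behind and right; bystander. Origin at the centre of its underside.
- side_cutter: Blue cable cutter, 123 mm long, lying at the right; bystander. Origin at the centre of its underside.
- pliers: Bare steel pliers, 158 mm long, lying behind and left; bystander. Origin at the centre of its underside.
- sample_jar: White jar with a screw cap, 52 mm wide, 76 mm high, standing behind and left; bystander. Origin at the centre of its underside.
Mind the look-alikes: they are no part of the job. Of the things that look like the locking_pin, the larger one is meant.

How it is judged:
On the way, in this order (a step that is already met when the one before it is completed fails the run):
1. the block lies flat in the nest, holes upward (horizontal distance between probe_block and nest below 0.004 m and z of probe_block in the frame of nest below 0.002 m and angle between probe_block's own z axis and vertical below 0.05 rad and angle between the y axis of probe_block and the y axis of nest, either way round below 0.1 rad), for 0.2 s.
2. the bush plate is fully home (within 0.02 rad) (value of joint bush_plate below 0.02 rad), for 0.2 s.
3. the locking pin is through post and plate, its collar down (horizontal distance between locking_pin and pin_seat below 0.003 m and z of locking_pin in the frame of pin_seat below 0.0025 m and angle between locking_pin's own z axis and vertical below 0.05 rad), for 0.2 s.
At the end, for the whole second after the job is handed in: Block in the nest, holes up: within 4 mm of the nest point, 2 mm of the base, tilted under 0.05 and turned under 0.1 rad (either way round). Bush plate home within 0.02 rad. Locking pin at rest and upright in the latch post: collar within 2.5 mm of its top, 3 mm of the hole's centre (all of step 1 and all of step 3 and value of joint bush_plate below 0.02 rad and linear speed of locking_pin below 0.01 m/s); the robot touches nothing.
It fails at once if a bystander (reamer, hex key, marker, packing tape, cable cutter, pliers, jar) is moved by more than 30 mm (distance of any of reamer, hex_key, marker, packing_tape, side_cutter, pliers, sample_jar from where it was at the start of the episode above 0.03 m).
It also fails if it takes over 64 s, if anything falls off the work surface, if the arm or the gripper's body presses on something with over 40 N, if the wrist force passes 120 N, or if a joint passes its speed limit or range.

## Working session

There is one attempt and no reset: what is moved stays moved. The work goes in short steps, Python scripts to look and compute and a tool call to move; the robot and the scene stay as the last step left them, time stands still between calls to the robot, and variables do not carry over. Pictures are saved under pics/ and viewed, at most 10 in all, crops included, and the job is handed in when it is done.

Besides the shell and the picture viewer there is one more tool, called as name(argument=value, ...) on one line, values as JSON. step_arm: Moves the arm, as the interface text tells. Its arguments: {"type":"object","properties":{"moves":{"type":"array"}},"required":["moves"]}

```bash
ls; mkdir -p pics; python3 - <<'E'
from workcell import env,cams,job
import cv2,numpy as np
for n in ("scene","top"):
    d=cams.read_camera(n); np.savez(f"{n}0.npz",**d)
    cv2.imwrite(f"pics/{n}0.png",d["pixels"][:,:,::-1])
    print(n,d["camera_matrix"].round(1).tolist(),d["R"].round(3).tolist(),d["t"].round(3).tolist())
s=env.state();print({k:np.round(v,3) for k,v in s.items()})
E
```

```text
pics
scene [[497.4, 0.0, 322.4], [0.0, 497.4, 193.6], [0.0, 0.0, 1.0]] [[0.86, -0.511, 0.009], [-0.303, -0.525, -0.795], [0.411, 0.681, -0.606]] [-0.537, 0.221, 1.107]
top [[514.9, 0.0, 320.3], [0.0, 514.9, 197.1], [0.0, 0.0, 1.0]] [[-0.021, -1.0, -0.006], [-0.985, 0.022, -0.168], [0.169, 0.002, -0.986]] [-0.045, 0.602, 1.743]
{'time': np.float64(0.1), 'joint_pos': array([ 1.187,  0.053,  1.402, -0.   ,  1.689, -0.07 ]), 'dq': array([ 0.   , -0.001, -0.003,  0.   , -0.001, -0.001]), 'joint_efforts': array([ 1.0000e-03, -3.8258e+01, -3.6099e+01, -0.0000e+00,  5.0000e-03,
        0.0000e+00]), 'ee_pos': array([0.162, 0.499, 0.231]), 'tool_rot': array([-4.910e-01, -3.103e+00,  2.000e-03]), 'force': array([0.734, 0.124, 0.849]), 'torque': array([ 0.01 , -0.023,  0.037]), 'gripper_force': np.float64(0.0), 'finger_gap': np.float64(0.085)}
```

View pics/top0.png

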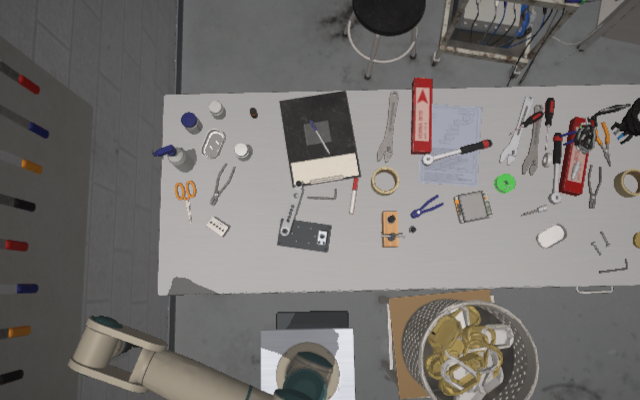

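View pics/scene0.png

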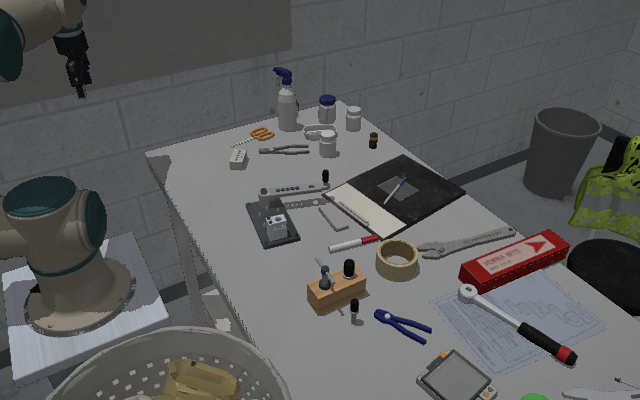

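Top view: block (218,226), jig (305,234), bush plate up from (286,230) to its handle (299,184), stand (390,229).

Candidates for the locking pin:
- Black knob in the stand: top (391,219), scene (349,268).
- Small loose pin: top (412,229), scene (354,306).
- Reamer T: scene (325,275).

The one in the stand fits the description, so I'll check it in a close crop.

```bash
cat > h.py <<'E'
import numpy as np,cv2
def ld(n): return dict(np.load(f"{n}.npz"))
def ray(d,u,v):
    K,R,t=d["camera_matrix"],d["R"],d["t"]
    c=-R.T@t; r=R.T@np.linalg.solve(K,np.array([u,v,1.0])); return c,r
def onz(d,u,v,z):
    c,r=ray(d,u,v); return c+r*(z-c[2])/r[2]
def cloud(d):
    K,R,t=d["camera_matrix"],d["R"],d["t"]; z=d["range_z"].astype(float)
    v,u=np.mgrid[:z.shape[0],:z.shape[1]]
    p=np.stack([(u-K[0,2])/K[0,0]*z,(v-K[1,2])/K[1,1]*z,z],-1)
    P=(p-t)@R; P[z==0]=np.nan; return P
def two(d1,p1,d2,p2):
    a,r=ray(d1,*p1); b,s=ray(d2,*p2)
    k=np.linalg.lstsq(np.stack([r,-s],1),b-a,rcond=None)[0]
    x,y=a+r*k[0],b+s*k[1]; return (x+y)/2,np.linalg.norm(x-y)
def proj(d,X):
    p=d["camera_matrix"]@(d["R"]@np.asarray(X)+d["t"]); return p[:2]/p[2]
E
python3 - <<'E'
from h import *
t,s=ld("top0"),ld("scene0")
a=cv2.resize(t["pixels"][170:260,200:420],None,fx=3.6,fy=3.6,interpolation=cv2.INTER_CUBIC)
b=cv2.resize(s["pixels"][170:330,225:385],None,fx=1.6*1.0,fy=1.6,interpolation=cv2.INTER_CUBIC)
b=cv2.resize(s["pixels"][165:330,220:390],None,fx=3.5,fy=3.5,interpolation=cv2.INTER_CUBIC)
cv2.imwrite("pics/a.png",a[:,:,::-1]);cv2.imwrite("pics/b.png",b[:,:,::-1])
for n,d in(("top",t),("scene",s)):
    P=cloud(d)
    ok=(P[...,0]>.3)&(P[...,0]<.75)&(abs(P[...,1])<.45)&(P[...,2]>.006)&(P[...,2]<.15)
    k,l,st,c=cv2.connectedComponentsWithStats(ok.astype(np.uint8))
    for i in range(1,k):
        if st[i,4]>25: q=P[l==i]; print(n,st[i].tolist(),q.min(0).round(3),q.max(0).round(3),np.median(q,0).round(3))
E
```

```text
top [169, 152, 25, 22, 328] [0.706 0.397 0.006] [0.75  0.45  0.148] [0.724 0.413 0.101]
top [238, 155, 10, 8, 38] [0.743 0.202 0.007] [0.75  0.227 0.081] [0.747 0.215 0.043]
top [420, 155, 10, 15, 93] [ 0.702 -0.45   0.007] [ 0.75  -0.421  0.039] [ 0.729 -0.437  0.027]
top [384, 157, 9, 6, 30] [ 0.73  -0.321  0.007] [ 0.75  -0.291  0.02 ] [ 0.743 -0.301  0.011]
top [277, 158, 84, 96, 3146] [ 0.408 -0.203  0.006] [0.75  0.097 0.106] [ 0.581 -0.022  0.014]
top [218, 163, 9, 15, 34] [0.686 0.279 0.007] [0.739 0.308 0.022] [0.712 0.294 0.012]
top [210, 167, 26, 39, 164] [0.587 0.247 0.006] [0.725 0.335 0.022] [0.643 0.307 0.01 ]
top [369, 166, 33, 31, 402] [ 0.607 -0.347  0.006] [ 0.717 -0.233  0.061] [ 0.655 -0.287  0.044]
top [417, 166, 8, 14, 31] [ 0.666 -0.432  0.006] [ 0.713 -0.407  0.014] [ 0.685 -0.419  0.009]
top [178, 180, 19, 21, 136] [0.608 0.386 0.006] [0.68  0.449 0.019] [0.644 0.418 0.011]
top [319, 189, 19, 13, 56] [ 0.593 -0.118  0.006] [ 0.637 -0.053  0.019] [ 0.604 -0.098  0.01 ]
top [411, 199, 21, 21, 150] [ 0.522 -0.449  0.006] [ 0.592 -0.377  0.024] [ 0.549 -0.41   0
[... 891 characters left out ...]
  0.267 0.009]
scene [246, 169, 84, 79, 2494] [ 0.41  -0.095  0.006] [0.657 0.098 0.102] [0.479 0.018 0.022]
scene [325, 179, 76, 73, 1632] [ 0.543 -0.194  0.006] [0.75  0.056 0.02 ] [ 0.696 -0.098  0.008]
scene [376, 238, 50, 42, 1285] [ 0.606 -0.335  0.006] [ 0.75  -0.237  0.052] [ 0.654 -0.289  0.034]
scene [422, 251, 11, 7, 45] [ 0.729 -0.311  0.006] [ 0.75  -0.291  0.013] [ 0.741 -0.299  0.009]
scene [307, 257, 60, 66, 2177] [ 0.422 -0.382  0.006] [ 0.545 -0.257  0.111] [ 0.474 -0.312  0.053]
scene [457, 283, 19, 18, 176] [ 0.71  -0.45   0.006] [ 0.749 -0.423  0.035] [ 0.725 -0.44   0.027]
scene [374, 309, 44, 23, 367] [ 0.524 -0.45   0.006] [ 0.59  -0.373  0.015] [ 0.549 -0.413  0.01 ]
```

View pics/a.png

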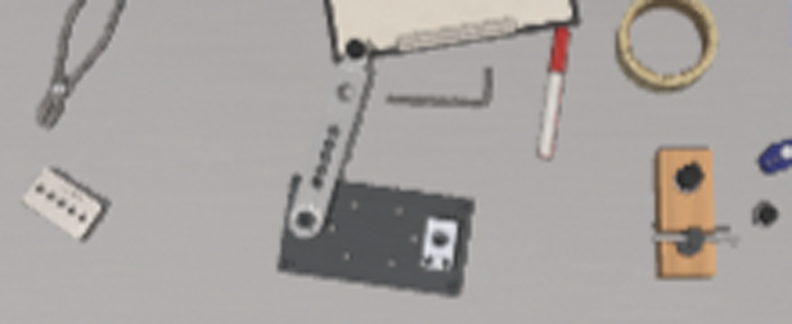

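View pics/b.png

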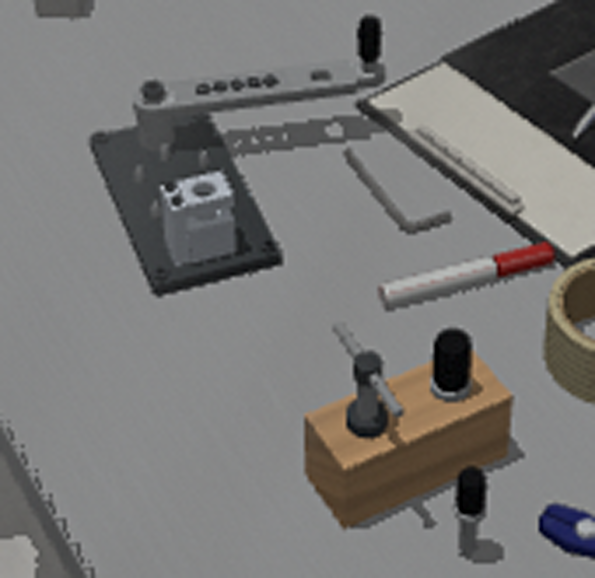

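The crops show the larger knob with a wide collar in the stand at top (391.7,218.9), scene (349,268). The thin loose pin at top (412.5,229.5) is the look-alike. The reamer is in the stand's near hole at top (391.5,236.5). Dowel tips, the bolt and the post hole are all visible.

```bash
cat >> h.py <<'E'
def blob(d,u,v,r,sign,q=0.5):
    g=cv2.cvtColor(d["pixels"],cv2.COLOR_RGB2GRAY).astype(float)
    V,U=np.mgrid[:400,:640]; m=np.hypot(U-u,V-v)<=r
    b=np.median(g[m]); w=np.clip(sign*(g-b),0,None)*m; w[w<q*w.max()]=0
    return (w*U).sum()/w.sum(),(w*V).sum()/w.sum()
def dark(d,u,v,r,th=55):
    g=d["pixels"].max(-1); m=(g<th).astype(np.uint8); V,U=np.mgrid[:400,:640]; m[np.hypot(U-u,V-v)>r]=0
    k,l,s,c=cv2.connectedComponentsWithStats(m); i=1+np.argmax(s[1:,4]); return c[i],s[i].tolist()
E
python3 - <<'E'
from h import *
t,s=ld("top0"),ld("scene0")
A=lambda x,y:(200+(x+.5)/3.6-.5,170+(y+.5)/3.6-.5)
B=lambda x,y:(220+(x+.5)/3.5-.5,165+(y+.5)/3.5-.5)
print("cam",-t["R"].T@t["t"])
D=[(332,228),(355,205),(398,211),(415,238),(391,263),(346,256)]
W=[]
for p in D:
    c=blob(t,*A(*p),2.2,1); W.append(onz(t,*c,.025)); print("dowel",np.round(A(*p),1),np.round(c,2),W[-1].round(4))
W=np.array(W);print("nest",W.mean(0).round(4))
b=blob(t,*A(305,219),3,-1);h=blob(t,*A(440,238),3,-1)
Pb,Ph=onz(t,*b,.064),onz(t,*h,.066);v=Pb-Ph
print("bolt",b,Pb.round(4),"hole",h,Ph.round(4),"dist",np.hypot(*v[:2]),"yaw",np.arctan2(-v[0],v[1]))
sb=blob(s,*B(153,91),3,-1);sh=blob(s,*B(205,188),3,-1)
print("2view bolt",two(t,b,s,sb),"hole",two(t,h,s,sh))
# model fit of dowels
M=np.array([(0,40.25),(25.25,22),(25.25,-22),(0,-40.25),(-25.25,-22),(-25.25,22)])/1e3
Q=W[:,:2]-W[:,:2].mean(0);a=np.arctan2((M[:,0]*Q[:,1]-M[:,1]*Q[:,0]).sum(),(M*Q).sum())
print("dowel yaw",a,"res",(Q-M@np.array([[np.cos(a),np.sin(a)],[-np.sin(a),np.cos(a)]])).round(4).tolist())
H=[]
for p in [(39,188),(50,195),(61,203),(71,210),(81,216)]:
    c=blob(t,*A(*p),1.6,-1);H.append(onz(t,*c,.03))
H=np.array(H);print("holes",H.round(4)[:,:2].tolist(),H.mean(0).round(4))
g=cv2.cvtColor(t["pixels"],cv2.COLOR_RGB2GRAY);cr=g[210:245,200:236]
print(cr[::1,::1][3:30,4:32])
for n,p,q in(("knob",A(690,176),B(452,362)),("handle",A(355,48),B(369,40)),("small",A(765,213),B(470,492))):
    for nm,d,x in(("top",t,p),("scene",s,q)):
        print(n,nm,np.round(x,1),dark(d,*x,9))
P=cloud(t)
for n,p in(("knob",A(690,176)),("block",A(60,203)),("post",A(440,225)),("handle",A(355,46)),("base",A(373,235)),("plate",A(322,185)),("stand",A(685,205))):
    u,v=np.round(p).astype(int);print(n,np.nanmedian(P[v-1:v+2,u-1:u+2].reshape(-1,3),0).round(4))
E
```

```text
cam [ 0.29828679 -0.06227055  1.8194609 ]
dowel [291.9 233. ] [292. 233.] [0.48   0.0433 0.025 ]
dowel [298.2 226.6] [298.   226.53] [0.5023 0.022  0.025 ]
dowel [310.2 228.2] [310.4  228.22] [ 0.4954 -0.0213  0.025 ]
dowel [314.9 235.8] [315.31 236.  ] [ 0.4678 -0.038   0.025 ]
dowel [308.2 242.7] [308.3  242.73] [ 0.4448 -0.0131  0.025 ]
dowel [295.8 240.8] [296.   240.64] [0.453  0.0296 0.025 ]
nest [0.4739 0.0038 0.025 ]
bolt (np.float64(284.1265060240964), np.float64(230.6867469879518)) [0.4846 0.0678 0.064 ] hole (np.float64(321.7154989384289), np.float64(236.3184713375796)) [ 0.4623 -0.0604  0.066 ] dist 0.13010437022282328 yaw -0.17178485733505391
2view bolt (array([0.48327969, 0.06885535, 0.05877798]), np.float64(0.0038903120444300364)) hole (array([ 0.46166593, -0.05992403,  0.06071447]), np.float64(0.002459169495029461))
dowel yaw -0.15808376709321936 res [[-0.0002, -0.0002], [0.0, 0.0005], [0.0, 0.0006], [0.0002, -0.002], [-0.0007, 0.0009], [0.0006, 0.0002]]
holes [[0.5242, 0.3279], [0.517, 0.3172], [0.5097, 0.3067], [0.5025, 0.2967], [0.4952, 0.2861]] [0.5097 0.3069 0.03
[... 3182 characters left out ...]
8.5] (array([390.27777778, 218.38888889]), [388, 216, 6, 6, 18])
knob scene [348.8 268.1] (array([348.6125 , 267.84375]), [344, 260, 11, 17, 160])
handle top [298.2 183. ] (array([298.38461538, 183.23076923]), [297, 181, 4, 5, 13])
handle scene [325.1 176.1] (array([325.15492958, 175.70422535]), [322, 170, 7, 13, 71])
small top [412.1 228.8] (array([412.44444444, 229.11111111]), [411, 228, 4, 4, 9])
small scene [353.9 305.2] (array([354.30693069, 304.81188119]), [350, 298, 9, 15, 101])
knob [ 0.5124 -0.2947  0.0972]
block [0.511  0.3099 0.0232]
post [ 0.4768 -0.0616  0.0646]
handle [0.6466 0.0162 0.1014]
base [0.4732 0.0054 0.014 ]
plate [0.5199 0.0512 0.05  ]
stand [ 0.4903 -0.2952  0.0578]
```

Measured positions (dowels, bolt and hole agree):
- Jig: bolt to post hole 130.1 mm, as it should be. Nest about (0.474, 0.004), yaw about -0.168.
- Block: about (0.510, 0.307), yaw about -0.607. Its top height still needs the face outline.
- Knob: top at z 0.097, as expected.

I'm moving above the block now.

step_arm(moves=[[-1, [-39, -7.5, 8], [0, 0, 0]], [-1, [-39, -7.5, 8], [0, 0, 0]], [-1, [-39, -7.5, 8], [0, 0, 0]], [-1, [-39, -7.5, 8], [0, 0, 0]], [-1, [-39, -7.5, 8], [0, 0, 0]], [-1, [-39, -7.5, 8], [0, 0, 0]], [-1, [-39, -7.5, 8], [0, 0, 0]], [-1, [-39, -7.5, 8], [0, 0, 0]], [-1, [-39, -7.5, 8], [0, 0, 0]], [-1, [-39, -7.5, 8], [0, 0, 0]]])

```text
time: 0.93
ee_pos: [0.5112, 0.3062, 0.1504]
tool_rot: [-0.491, -3.102, 0.001]
force: [0.6, 1.6, 0.2]
finger_gap: 0.0851
gripper_force: 0.0
```

step_arm(moves=[[-1, [0, 0, 0], [0, 0, 7.1]], [-1, [0, 0, 0], [0, 0, 7.1]], [-1, [0, 0, 0], [0, 0, 7.1]], [-1, [0, 0, 0], [0, 0, 7.1]], [-1, [0, 0, 0], [0, 0, 7.1]], [-1, [0, 0, 0], [0, 0, 7.1]], [-1, [0, 0, 0], [0, 0, 7.1]], [-1, [0, 0, 0], [0, 0, 7.1]], [-1, [0, 0, 0], [0, 0, 7.1]], [-1, [0, 0, 0], [0, 0, 7.1]]])

```text
time: 1.77
ee_pos: [0.5096, 0.3075, 0.1507]
tool_rot: [-2.208, -2.234, 0.002]
force: [-0.3, 0.5, 0.9]
finger_gap: 0.0856
gripper_force: 0.0
```

step_arm(moves=[[-1, [0, 0, 0], [0, 0, 7.1]], [-1, [0, 0, 0], [0, 0, 7.1]], [-1, [0, 0, 0], [0, 0, 7.1]], [-1, [0, 0, 0], [0, 0, 7.1]], [-1, [0, 0, 0], [0, 0, 7.1]], [-1, [0, 0, 0], [0, 0, 0]], [-1, [0, 0, 0], [0, 0, 0]]])

```text
time: 2.35
ee_pos: [0.5097, 0.3076, 0.1509]
tool_rot: [-2.777, -1.468, 0.001]
force: [0.3, -0.3, 0.1]
finger_gap: 0.0854
gripper_force: 0.0
```

```bash
cat >> h.py <<'E'
from scipy.spatial.transform import Rotation as Ro
def go(s,p,yaw):
    "tool-frame shift (mm) and turn about tool z (deg) from state to world p, tool y at angle yaw(deg), in current axes; also levelling"
    R=Ro.from_rotvec(s["tool_rot"]).as_matrix()
    y=np.radians(yaw); Y=np.array([np.cos(y),np.sin(y),0]);Z=np.array([0,0,-1.]);X=np.cross(Y,Z)
    d=R.T@(np.asarray(p)-s["ee_pos"])*1e3; w=np.degrees(Ro.from_matrix(R.T@np.stack([X,Y,Z],1)).as_rotvec())
    print("pos",s["ee_pos"].round(4),"t",round(float(s["time"]),2),"shift",d.round(1),"turn",w.round(2),"F",s["force"].round(1),"gap",round(float(s["finger_gap"]),4))
E
python3 - <<'E'
from h import *
from workcell import env
t,s=ld("top0"),ld("scene0")
def face(d,box,lo,z):
    g=cv2.cvtColor(d["pixels"],cv2.COLOR_RGB2GRAY); x0,y0,x1,y1=box
    k=8; c=cv2.resize(g[y0:y1,x0:x1],None,fx=k,fy=k,interpolation=cv2.INTER_LINEAR)
    m=cv2.morphologyEx((c>lo).astype(np.uint8),cv2.MORPH_OPEN,np.ones((9,9)))
    cs=max(cv2.findContours(m,0,2)[0],key=cv2.contourArea).reshape(-1,2)
    uv=np.stack([x0+(cs[:,0]+.5)/k-.5,y0+(cs[:,1]+.5)/k-.5],1)
    W=np.array([onz(d,*q,z)[:2] for q in uv]).astype(np.float32)*1000
    return cv2.minAreaRect(W)
print("block face top",face(t,(198,208,236,242),188,.03))
g=cv2.cvtColor(s["pixels"],cv2.COLOR_RGB2GRAY); print(g[147:172,227:250])
print("jig post face",face(t,(312,226,332,252),150,.066))
# stand: orange
for n,d in(("top",t),):
    hsv=cv2.cvtColor(d["pixels"],cv2.COLOR_RGB2HSV); m=((hsv[...,0]>8)&(hsv[...,0]<25)&(hsv[...,1]>90)).astype(np.uint8); m[:, :370]=0;m[:,410:]=0;m[:205]=0;m[255:]=0
    q=np.argwhere(m)[:,::-1]; W=np.array([onz(d,*p,.055)[:2] for p in q]).astype(np.float32)*1000
    print("stand",cv2.minAreaRect(W))
print(cv2.cvtColor(t["pixels"],cv2.COLOR_RGB2GRAY)[211:228,381:402])
print(cv2.cvtColor(t["pixels"],cv2.COLOR_RGB2GRAY)[177:190,291:307])
go(env.state(),(.5097,.3069,.15),-34.8)
E
```

```text
block face top ((501.072509765625, 312.5406188964844), (68.43363189697266, 18.348583221435547), 53.19537353515625)
[[139 137 136 138 129 107 134 134 137 136 137 138 138 136 135 136 138 136
  137 136 136 137 137]
 [138 138 138 138 137 133 136 135 133 134 136 136 137 136 135 135 135 137
  135 136 136 136 136]
 [137 138 139 138 137 138 143 172 154 168 152 152 154 156 164 142 140 132
  129 124 138 137 136]
 [136 137 138 139 137 137 144 161 157 159 155 130  91 106 151 153 156 157
  153 128 138 137 136]
 [136 137 137 139 137 138 152 158 158 157 155 127 106 113 153 158 158 159
  159  85 138 137 138]
 [136 136 138 137 136 134 157 157 158 158 154 112 116 158 157 158 157 160
  155  78 142 137 137]
 [136 136 136 135 138 148 158 157 155 155 155  94 106 135 154 144 142 156
   96  81 141 137 136]
 [137 137 136 135 141 164 158 155 156 153 147 125 155 151 156 153 140 159
   64  79 129 137 136]
 [138 138 135 134 143 160 158 157 152 120  85  88 132 155 159 159 155 128
   69  80 128 138 136]
 [138 136 137 136 154 157 158 156 156 154 160 142 149 153 109 117 166  83
   73  78 111 140 138]
 [137 138 135 1
[... 3464 characters left out ...]
10 204 168  92  52  86 142 173 144 188 209 208 209]
 [158  65 115 215 195  95  49  51  49  64 114 133 144 190 210 205]
 [159  88 110 203 193  69  51  54  53  51  83 121 113 127 174 164]
 [162 107  94 166 175  78  48  51  49  51  81  91  63  62  66  69]
 [161 106  78 115 130 124  65  41  44  76 123  85  68  85 102 106]
 [162 115  71  84 131 166 130 113 125 150 166  95 102 140 151 154]
 [167 145 108 133 166 172 171 170 180 188 162 104 123 171 170 170]
 [171 167 154 171 181 178 182 178 177 166 130 109 124 170 170 171]
 [170 171 170 171 173 181 189 180 179 170 133 113 118 154 170 171]]
pos [0.5097 0.3076 0.1509] t 2.35 shift [-0.6  0.4  0.9] turn [-0.02  0.04  0.53] F [ 0.3 -0.3  0.1] gap 0.0854
```

Block face corners in the top view are (212.2,216), (227,226.5), (221,235.4) and (206.2,224.8). Their centre is (216.6,225.7), within 1 mm of the middle hole, so the grasp point stands. Going down.

step_arm(moves=[[-1, [-0.6, 0.4, 35], [0, 0, 0.5]], [-1, [0, 0, 35], [0, 0, 0]], [-1, [0, 0, 30], [0, 0, 0]], [-1, [0, 0, 25], [0, 0, 0]], [-1, [0, 0, 15], [0, 0, 0]], [-1, [0, 0, 8.5], [0, 0, 0]], [-1, [0, 0, 0], [0, 0, 0]]])

```text
time: 2.93
ee_pos: [0.5086, 0.3063, 0.0005]
tool_rot: [-2.785, -1.455, 0.006]
force: [-0.7, -0.4, -0.4]
finger_gap: 0.0852
gripper_force: 0.0
```

step_arm(moves=[[0.2, [0, 0, 0], [0, 0, 0]], [0.2, [0, 0, 0], [0, 0, 0]], [1, [0, 0, 0], [0, 0, 0]], [1, [0, 0, 0], [0, 0, 0]], [1, [0, 0, 0], [0, 0, 0]], [1, [0, 0, 0], [0, 0, 0]], [1, [0, 0, 0], [0, 0, 0]], [1, [0, 0, 0], [0, 0, 0]]])

```text
time: 3.6
ee_pos: [0.5107, 0.3076, 0.0046]
tool_rot: [-2.786, -1.451, -0.005]
force: [-0.9, 0.7, 5.5]
finger_gap: 0.039
gripper_force: 63.7
```

step_arm(moves=[[1, [0, 0, -10], [0, 0, 0]], [1, [0, 0, -30], [0, 0, 0]], [1, [0, 0, -35], [0, 0, 0]], [1, [0, 0, -35], [0, 0, 0]], [1, [0, 0, 0], [0, 0, 0]]])

```text
time: 4.02
ee_pos: [0.5128, 0.3085, 0.1218]
tool_rot: [2.786, 1.451, 0.02]
force: [1.7, 0.5, -1.5]
finger_gap: 0.0391
gripper_force: 62.7
```

step_arm(moves=[[1, [-33.6, 17.9, 0], [0, 0, 0]], [1, [-33.6, 17.9, 0], [0, 0, 0]], [1, [-33.6, 17.9, 0], [0, 0, 0]], [1, [-33.6, 17.9, 0], [0, 0, 0]], [1, [-33.6, 17.9, 0], [0, 0, 0]], [1, [-33.6, 17.9, 0], [0, 0, 0]], [1, [-33.6, 17.9, 0], [0, 0, 0]], [1, [-33.6, 17.9, 0], [0, 0, 0]]])

```text
time: 4.68
ee_pos: [0.4719, 0.0029, 0.1124]
tool_rot: [-2.786, -1.451, 0.001]
force: [0.6, -0.9, -4.0]
finger_gap: 0.0382
gripper_force: 62.5
```

step_arm(moves=[[1, [0, 0, 0], [0, 0, -6.3]], [1, [0, 0, 0], [0, 0, -6.3]], [1, [0, 0, 0], [0, 0, -6.3]], [1, [0, 0, 0], [0, 0, -6.3]], [1, [0, 0, 0], [0, 0, 0]], [1, [0, 0, 0], [0, 0, 0]]])

```text
time: 5.18
ee_pos: [0.4726, 0.0046, 0.1124]
tool_rot: [-2.405, -2.02, 0.001]
force: [0.3, 0.1, -3.4]
finger_gap: 0.0386
gripper_force: 62.5
```

```bash
python3 - <<'E'
from h import *
from workcell import env,cams
for n in("scene","top"):
    d=cams.read_camera(n); np.savez(f"{n}1.npz",**d)
go(env.state(),(.4738,.0043,.11),-9.6)
s,t=ld("scene1"),ld("top1")
a=cv2.resize(s["pixels"][165:255,235:335],None,fx=5,fy=5,interpolation=cv2.INTER_CUBIC)
b=cv2.resize(t["pixels"][190:260,270:340],None,fx=4,fy=4,interpolation=cv2.INTER_CUBIC)
c=np.zeros((450,780,3),np.uint8);c[:450,:500]=a;c[:280,500:]=b
cv2.imwrite("pics/c.png",c[:,:,::-1])
E
```

```text
pos [0.4728 0.0047 0.1126] t 5.28 shift [-0.2  1.   2.6] turn [-0.03  0.   -0.34] F [ 0.  -0.3 -3.2] gap 0.039
```

View pics/c.png

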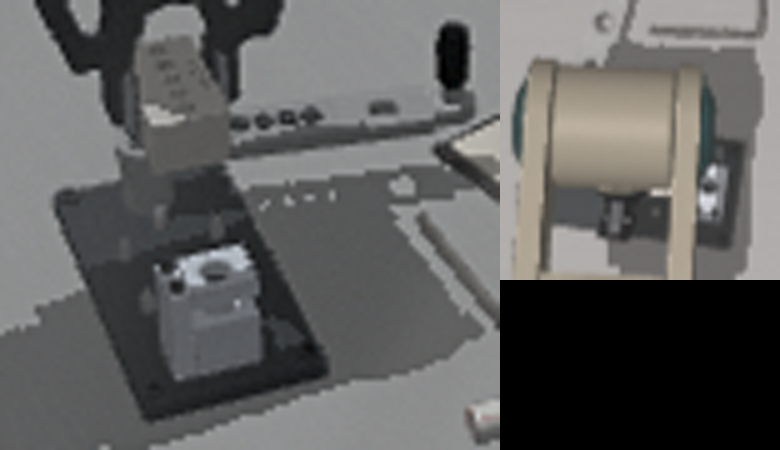

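The held block is level and square over the nest: scene crop, right end face between (264,199) and (281,197). I'll lower it to just above the dowels, then feel my way down.

step_arm(moves=[[1, [-0.2, 1, 25], [0, 0, -0.3]], [1, [0, 0, 25], [0, 0, 0]], [1, [0, 0, 18], [0, 0, 0]], [1, [0, 0, 9], [0, 0, 0]], [1, [0, 0, 0], [0, 0, 0]], [1, [0, 0, 0], [0, 0, 0]]])

```text
time: 5.78
ee_pos: [0.4743, 0.0043, 0.0363]
tool_rot: [2.398, 2.029, 0.0]
force: [1.0, -0.2, -3.9]
finger_gap: 0.0387
gripper_force: 62.4
```

step_arm(moves=[[1, [0, 0, 4], [0, 0, 0]], [1, [0, 0, 4], [0, 0, 0]], [1, [0, 0, 0], [0, 0, 0]]])

```text
time: 6.03
ee_pos: [0.4741, 0.0043, 0.0278]
tool_rot: [2.397, 2.03, 0.001]
force: [0.1, -0.6, -3.7]
finger_gap: 0.039
gripper_force: 62.4
```

step_arm(moves=[[1, [0, 0, 2], [0, 0, 0]], [1, [0, 0, 2], [0, 0, 0]], [1, [0, 0, 0], [0, 0, 0]]])

```text
time: 6.28
ee_pos: [0.4746, 0.0047, 0.0244]
tool_rot: [2.397, 2.03, 0.003]
force: [-0.4, 4.3, 0.6]
finger_gap: 0.0387
gripper_force: 63.1
```

step_arm(moves=[[1, [0, 0, 2], [0, 0, 0]], [1, [0, 0, 2], [0, 0, 0]], [1, [0, 0, 0], [0, 0, 0]]])

```text
time: 6.53
ee_pos: [0.4741, 0.0054, 0.0195]
tool_rot: [-2.396, -2.03, -0.003]
force: [2.9, 6.6, -4.0]
finger_gap: 0.039
gripper_force: 62.5
```

step_arm(moves=[[1, [1, 0, 1.5], [0, 0, 0]], [1, [0, 0, 1.5], [0, 0, 0]], [1, [0, 0, 0], [0, 0, 0]]])

```text
time: 6.78
ee_pos: [0.4741, 0.0056, 0.0165]
tool_rot: [-2.397, -2.03, -0.001]
force: [0.6, 4.6, -3.7]
finger_gap: 0.0388
gripper_force: 62.5
```

step_arm(moves=[[1, [0.5, 0, 1.5], [0, 0, 0]], [1, [0, 0, 1.5], [0, 0, 0]], [1, [0, 0, 0], [0, 0, 0]]])

```text
time: 7.03
ee_pos: [0.4742, 0.0056, 0.0165]
tool_rot: [-2.397, -2.03, 0.002]
force: [-15.8, 2.5, 25.8]
finger_gap: 0.0389
gripper_force: 66.0
```

Force 26 N up at z 0.0165, which is base height plus the grasp offset, so the block is seated. Releasing, rising and checking.

step_arm(moves=[[1, [0, 0, -1], [0, 0, 0]], [-0.3, [0, 0, 0], [0, 0, 0]], [-0.3, [0, 0, 0], [0, 0, 0]], [-0.3, [0, 0, 0], [0, 0, 0]], [-0.3, [0, 0, -5], [0, 0, 0]], [-0.3, [0, 0, -25], [0, 0, 0]], [-0.3, [0, 0, -35], [0, 0, 0]], [-0.3, [0, 0, -40], [0, 0, 0]], [-0.3, [0, 0, -40], [0, 0, 0]]])

```text
time: 7.78
ee_pos: [0.4737, 0.0056, 0.1614]
tool_rot: [-2.397, -2.03, 0.001]
force: [0.1, -1.0, 0.5]
finger_gap: 0.0555
gripper_force: 0.0
```

step_arm(moves=[[-0.3, [0, 35, 0], [0, 0, 0]], [-0.3, [0, 35, 0], [0, 0, 0]], [-0.3, [0, 35, 0], [0, 0, 0]], [-0.3, [0, 35, 0], [0, 0, 0]], [-0.3, [0, 0, 0], [0, 0, 0]]])

```text
time: 8.2
ee_pos: [0.6156, -0.0186, 0.156]
tool_rot: [-2.397, -2.028, 0.004]
force: [-0.2, -0.4, -1.3]
finger_gap: 0.0554
gripper_force: 0.0
```

```bash
python3 - <<'E'
from h import *
from workcell import env,cams
for n in("scene","top"):
    d=cams.read_camera(n); np.savez(f"{n}2.npz",**d)
s,t=ld("scene2"),ld("top2")
# handle / knob blobs
g=cv2.cvtColor(t["pixels"],cv2.COLOR_RGB2GRAY)
print("handle now",dark(t,298.2,183,9),dark(s,325.1,176,9))
def darkw(d,u,v,r,lo,hi):
    g=cv2.cvtColor(d["pixels"],cv2.COLOR_RGB2GRAY).astype(float);V,U=np.mgrid[:400,:640]
    w=np.clip((hi-g)/(hi-lo),0,1)*(np.hypot(U-u,V-v)<r); return np.array([(w*U).sum(),(w*V).sum()])/w.sum(),w.sum()
t0=ld("top0")
k=darkw(t0,390.5,218.5,4.5,55,110);print("knob",k,onz(t0,*k[0],.091))
k=darkw(t0,298.2,183,3.2,55,110);print("handle",k,onz(t0,*k[0],.100),onz(t0,*k[0],.09))
P=cloud(t)
for u,v in((304,234),(302,233),(306,235)): print(P[v,u].round(4))
go(env.state(),(.6466,.0162,.2),0)
a=cv2.resize(s["pixels"][165:255,235:335],None,fx=5,fy=5,interpolation=cv2.INTER_CUBIC)
b=cv2.resize(t["pixels"][190:260,270:340],None,fx=4,fy=4,interpolation=cv2.INTER_CUBIC)
c=np.zeros((450,780,3),np.uint8);c[:450,:500]=a;c[:280,500:]=b
cv2.imwrite("pics/d.png",c[:,:,::-1])
E
```

```text
handle now (array([301.38461538, 188.76923077]), [298, 186, 7, 6, 13]) (array([325.15492958, 175.70422535]), [322, 170, 7, 13, 71])
knob (array([390.9267436 , 218.64576016]), np.float64(36.236363636363635)) [ 0.51476255 -0.29544228  0.091     ]
handle (array([298.35892692, 183.22109158]), np.float64(19.654545454545456)) [0.64183841 0.0152394  0.1       ] [0.64383643 0.01569018 0.09      ]
[ 0.4285 -0.0155  0.5018]
[ 0.4315 -0.0103  0.4989]
[ 0.4266 -0.0203  0.4934]
pos [ 0.6125 -0.0177  0.1581] t 8.3 shift [ 39.   27.9 -42. ] turn [-0.17  0.01 -9.51] F [-1.3 -0.3  0.5] gap 0.0554
```

View pics/d.png

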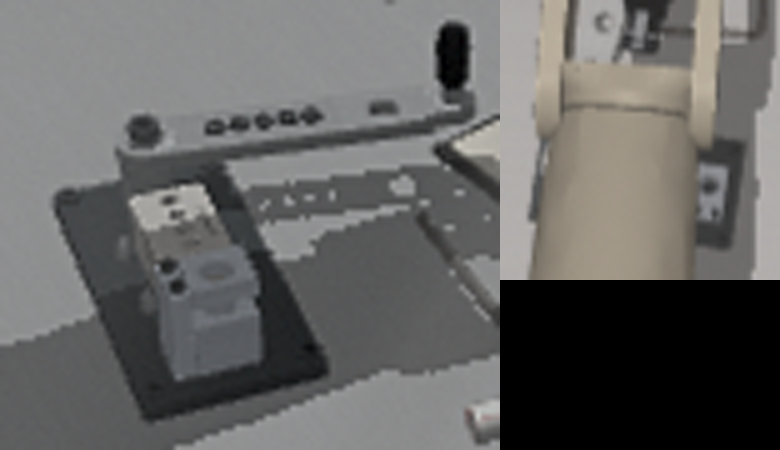

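The block sits level in the nest, top face at scene (271,206), square to the jig.

Handle axis is about (0.643,0.015): measured radius 166 mm against 168 given, and plate angle about 1.42. I'll turn the gripper so its closing line is tangential, then go to the handle.

step_arm(moves=[[-0.3, [10, 7, 0], [0, 0, -6.8]], [-0.3, [0, 0, 0], [0, 0, -6.8]], [-0.3, [0, 0, 0], [0, 0, -6.8]], [-0.3, [0, 0, 0], [0, 0, -6.8]], [-0.3, [0, 0, 0], [0, 0, -6.8]], [-0.3, [0, 0, 0], [0, 0, -6.8]], [-0.3, [0, 0, 0], [0, 0, -6.8]], [-0.3, [0, 0, 0], [0, 0, -6.8]], [-0.3, [0, 0, 0], [0, 0, -6.8]], [-0.3, [0, 0, 0], [0, 0, -6.8]]])

```text
time: 9.13
ee_pos: [0.62, -0.0084, 0.1613]
tool_rot: [0.843, 3.025, 0.0]
force: [-1.2, -0.1, -0.8]
finger_gap: 0.0556
gripper_force: 0.0
```

step_arm(moves=[[-0.3, [0, 0, 0], [0, 0, -6.8]], [-0.3, [0, 0, 0], [0, 0, -6.8]], [-0.3, [0, 0, 0], [0, 0, 0]], [-0.3, [0, 0, 0], [0, 0, 0]]])

```text
time: 9.47
ee_pos: [0.6203, -0.0085, 0.1609]
tool_rot: [0.493, 3.101, 0.0]
force: [0.3, -0.6, -0.2]
finger_gap: 0.0555
gripper_force: 0.0
```

```bash
python3 - <<'E'
from h import *
from workcell import env
go(env.state(),(.6435,.0147,.073),71.5)
E
```

```text
pos [ 0.6203 -0.0085  0.1609] t 9.47 shift [-14.7  29.2  88. ] turn [0.02 0.08 0.43] F [ 0.3 -0.6 -0.2] gap 0.0555
```

step_arm(moves=[[-0.3, [-14.7, 29.2, 0], [0, 0, 0.4]], [-0.3, [0, 0, 0], [0, 0, 0]], [-0.3, [0, 0, 30], [0, 0, 0]], [-0.3, [0, 0, 30], [0, 0, 0]], [-0.3, [0, 0, 20], [0, 0, 0]], [-0.3, [0, 0, 8], [0, 0, 0]], [-0.3, [0, 0, 0], [0, 0, 0]]])

```text
time: 10.05
ee_pos: [0.6424, 0.0147, 0.0697]
tool_rot: [-0.501, -3.097, 0.001]
force: [-0.3, -0.4, -0.7]
finger_gap: 0.0556
gripper_force: 0.0
```

step_arm(moves=[[1, [0, 0, 0], [0, 0, 0]], [1, [0, 0, 0], [0, 0, 0]], [1, [0, 0, 0], [0, 0, 0]], [1, [0, 0, 0], [0, 0, 0]], [1, [0, 0, 0], [0, 0, 0]], [1, [0, 0, 0], [0, 0, 0]]])

```text
time: 10.55
ee_pos: [0.645, 0.0147, 0.0745]
tool_rot: [0.499, 3.098, 0.001]
force: [-1.6, 0.3, 6.7]
finger_gap: 0.0158
gripper_force: 58.8
```

Handle gripped at 15.8 mm. Swinging the first half along the arc.

step_arm(moves=[[1, [1.2, -19.9, 0], [0, 0, 6.78]], [1, [1.2, -19.9, 0], [0, 0, 6.78]], [1, [1.2, -19.9, 0], [0, 0, 6.78]], [1, [1.2, -19.9, 0], [0, 0, 6.78]], [1, [1.2, -19.9, 0], [0, 0, 6.78]], [1, [1.2, -19.9, 0], [0, 0, 6.78]], [1, [0, 0, 0], [0, 0, 0]]])

```text
time: 11.13
ee_pos: [0.5698, -0.0783, 0.0744]
tool_rot: [1.556, 2.727, 0.002]
force: [-1.3, 1.0, 6.3]
finger_gap: 0.0161
gripper_force: 60.4
```

```bash
python3 - <<'E'
from h import *
from workcell import env
s=env.state();p=s["ee_pos"][:2]-np.array([.4846,.0678]);print("r",np.hypot(*p),"joint",np.degrees(np.arctan2(p[1],p[0]))+99.8,s["torque"].round(2))
go(s,(.4559,-.0977,.073),-9.8)
E
```

```text
r 0.1690860308719678 joint 40.05754263212239 [0.17 0.19 0.06]
pos [ 0.5698 -0.0783  0.0744] t 11.13 shift [  41.2 -108.     1.2] turn [1.400e-01 3.000e-02 4.038e+01] F [-1.3  1.   6.3] gap 0.0161
```

step_arm(moves=[[1, [1.2, -19.8, 0], [0, 0, 6.7]], [1, [1.2, -19.8, 0], [0, 0, 6.7]], [1, [1.2, -19.8, 0], [0, 0, 6.7]], [1, [1.2, -19.8, 0], [0, 0, 6.7]], [1, [1.2, -19.8, 0], [0, 0, 6.7]], [1, [0.4, -10, 0], [0, 0, 3.3]], [1, [0, 0, 0], [0, 0, 0]]])

```text
time: 11.72
ee_pos: [0.4658, -0.101, 0.0744]
tool_rot: [2.331, 2.099, 0.002]
force: [-1.6, -3.2, 5.9]
finger_gap: 0.016
gripper_force: 61.4
```

step_arm(moves=[[1, [0.2, -6, 0], [0, 0, 2]], [1, [0.1, -4, 0], [0, 0, 1.4]], [1, [0, 0, 0], [0, 0, 0]]])

```text
time: 11.97
ee_pos: [0.4568, -0.0999, 0.0744]
tool_rot: [2.39, 2.031, 0.002]
force: [-1.9, -4.4, 7.8]
finger_gap: 0.0157
gripper_force: 61.5
```

```bash
python3 - <<'E'
from h import *
from workcell import env
s=env.state();p=s["ee_pos"][:2]-np.array([.4846,.0678]);print("r",np.hypot(*p),"joint",np.degrees(np.arctan2(p[1],p[0]))+99.8,s["torque"].round(2))
go(s,(.4559,-.0977,.073),-9.8)
E
```

```text
r 0.16994901935690016 joint 0.37789290922057717 [-0.73  0.39  0.07]
pos [ 0.4568 -0.0999  0.0744] t 11.97 shift [ 2.  -1.2  1.4] turn [0.27 0.15 0.53] F [-1.9 -4.4  7.8] gap 0.0157
```

step_arm(moves=[[1, [0.5, -2, 0], [0, 0, 0.4]], [1, [0, -2, 0], [0, 0, 0]], [1, [0, 0, 0], [0, 0, 0]]])

```text
time: 12.22
ee_pos: [0.4555, -0.0996, 0.0745]
tool_rot: [2.391, 2.02, 0.008]
force: [13.1, -9.8, -3.5]
finger_gap: 0.0158
gripper_force: 60.9
```

step_arm(moves=[[1, [0.3, -1.5, 0], [0, 0, 0]], [1, [0, -1, 0], [0, 0, 0]], [1, [0, 0, 0], [0, 0, 0]]])

```text
time: 12.47
ee_pos: [0.4554, -0.0996, 0.0746]
tool_rot: [2.387, 2.016, 0.013]
force: [27.4, -12.3, -13.3]
finger_gap: 0.0164
gripper_force: 60.7
```

The plate doesn't move further at 27 N, so it's home against the stop. Relaxing the push, releasing and moving over the pin in the stand.

step_arm(moves=[[1, [0, 3, 0], [0, 0, 0]], [1, [0, 0.5, 0], [0, 0, 0]], [0, [0, 0, 0], [0, 0, 0]], [0, [0, 0, 0], [0, 0, 0]], [0, [0, 0, 0], [0, 0, 0]], [0, [0, 0, -10], [0, 0, 0]], [0, [0, 0, -35], [0, 0, 0]], [0, [0, 0, -40], [0, 0, 0]], [0, [0, 0, -20], [0, 0, 0]], [0, [0, 0, 0], [0, 0, 0]]])

```text
time: 13.3
ee_pos: [0.4553, -0.0977, 0.1834]
tool_rot: [2.392, 2.023, 0.009]
force: [0.4, -1.0, 0.7]
finger_gap: 0.0431
gripper_force: 0.0
```

step_arm(moves=[[0, [-30.4, 15.2, 0], [0, 0, 0]], [0, [-30.4, 15.2, 0], [0, 0, 0]], [0, [-30.4, 15.2, 0], [0, 0, 0]], [0, [-30.4, 15.2, 0], [0, 0, 0]], [0, [-30.4, 15.2, 0], [0, 0, 0]], [0, [-30.4, 15.2, 0], [0, 0, 0]], [0, [0, 0, 0], [0, 0, 0]], [0, [0, 0, 0], [0, 0, 0]]])

```text
time: 13.97
ee_pos: [0.5123, -0.2931, 0.1756]
tool_rot: [-2.399, -2.025, 0.001]
force: [-0.7, -0.0, -0.6]
finger_gap: 0.0429
gripper_force: 0.0
```

```bash
python3 - <<'E'
from h import *
from workcell import env,cams
for n in("scene","top"):
    d=cams.read_camera(n); np.savez(f"{n}3.npz",**d)
s,t=ld("scene3"),ld("top3")
go(env.state(),(.5143,-.295,.065),-9.8)
a=cv2.resize(s["pixels"][165:255,235:335],None,fx=5,fy=5,interpolation=cv2.INTER_CUBIC)
b=cv2.resize(t["pixels"][190:260,270:340],None,fx=4,fy=4,interpolation=cv2.INTER_CUBIC)
c=np.zeros((450,780,3),np.uint8);c[:450,:500]=a;c[:280,500:]=b
cv2.imwrite("pics/e.png",c[:,:,::-1])
E
```

```text
pos [ 0.5125 -0.2914  0.1766] t 14.07 shift [ -3.3   2.4 111.6] turn [-0.04 -0.05  0.26] F [-0.5  0.1  0.3] gap 0.0427
```

View pics/e.png

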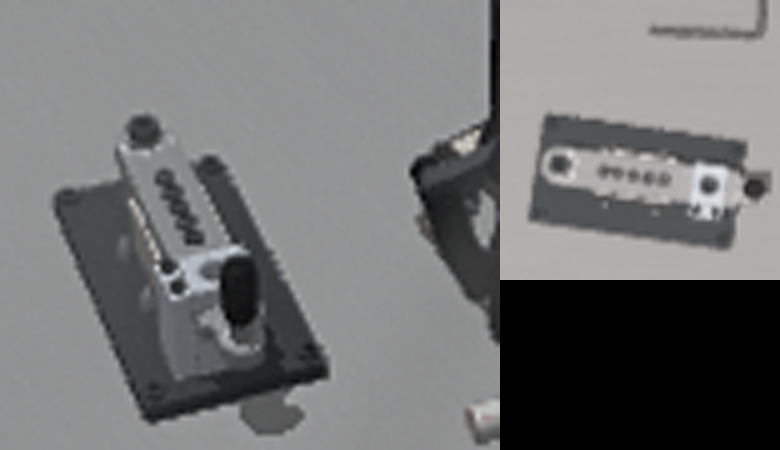

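The plate lies across the nest and in the post's slot: bolt top (285,231), hole (322,236), handle (334,237), all in line. Descending on the knob.

step_arm(moves=[[0, [-3.3, 2.4, 30], [0, 0, 0.3]], [0, [0, 0, 30], [0, 0, 0]], [0, [0, 0, 25], [0, 0, 0]], [0, [0, 0, 16], [0, 0, 0]], [0, [0, 0, 8], [0, 0, 0]], [0, [0, 0, 2.5], [0, 0, 0]], [0, [0, 0, 0], [0, 0, 0]], [0, [0, 0, 0], [0, 0, 0]]])

```text
time: 14.73
ee_pos: [0.5153, -0.2959, 0.0671]
tool_rot: [2.402, 2.021, 0.001]
force: [0.3, 0.9, 0.5]
finger_gap: 0.0429
gripper_force: 0.0
```

step_arm(moves=[[1, [0, 0, 0], [0, 0, 0]], [1, [0, 0, 0], [0, 0, 0]], [1, [0, 0, 0], [0, 0, 0]], [1, [0, 0, 0], [0, 0, 0]], [1, [0, 0, 0], [0, 0, 0]]])

```text
time: 15.15
ee_pos: [0.515, -0.2962, 0.067]
tool_rot: [2.403, 2.021, 0.001]
force: [-2.5, 1.4, 5.9]
finger_gap: 0.0201
gripper_force: 58.5
```

step_arm(moves=[[1, [0, 0, -10], [0, 0, 0]], [1, [0, 0, -20], [0, 0, 0]], [1, [0, 0, -30], [0, 0, 0]], [1, [0, 0, -35], [0, 0, 0]], [1, [0, 0, -30], [0, 0, 0]], [1, [0, 0, 0], [0, 0, 0]], [1, [0, 0, 0], [0, 0, 0]]])

```text
time: 15.73
ee_pos: [0.5153, -0.2965, 0.1932]
tool_rot: [2.4, 2.019, 0.002]
force: [0.4, -0.6, -2.2]
finger_gap: 0.0204
gripper_force: 59.1
```

```bash
python3 - <<'E'
from h import *
from workcell import env
go(env.state(),(.4624,-.0602,.19),-9.8)
E
```

```text
pos [ 0.5153 -0.2965  0.1932] t 15.73 shift [223.7 -92.6   2.3] turn [ 0.28  0.11 -0.06] F [ 0.4 -0.6 -2.2] gap 0.0204
```

step_arm(moves=[[1, [32, -13.2, 0], [0, 0, 0]], [1, [32, -13.2, 0], [0, 0, 0]], [1, [32, -13.2, 0], [0, 0, 0]], [1, [32, -13.2, 0], [0, 0, 0]], [1, [32, -13.2, 0], [0, 0, 0]], [1, [32, -13.2, 0], [0, 0, 0]], [1, [31.7, -13.4, 0], [0, 0, 0]], [1, [0, 0, 0], [0, 0, 0]], [1, [0, 0, 0], [0, 0, 0]]])

```text
time: 16.48
ee_pos: [0.4608, -0.0582, 0.189]
tool_rot: [-2.4, -2.025, 0.002]
force: [0.0, 0.4, -2.4]
finger_gap: 0.0202
gripper_force: 59.2
```

step_arm(moves=[[1, [0, 0, 25], [0, 0, 0]], [1, [0, 0, 20], [0, 0, 0]], [1, [0, 0, 10], [0, 0, 0]], [1, [0, 0, 0], [0, 0, 0]], [1, [0, 0, 0], [0, 0, 0]]])

```text
time: 16.9
ee_pos: [0.4614, -0.0602, 0.135]
tool_rot: [-2.404, -2.02, 0.001]
force: [1.2, 0.3, -0.5]
finger_gap: 0.0206
gripper_force: 59.2
```

```bash
python3 - <<'E'
from h import *
from workcell import env,cams
d=cams.read_camera("scene"); np.savez("scene4.npz",**d)
s=d; st=env.state(); go(st,(.4624,-.0602,.12),-9.8)
p=st["ee_pos"]
print("hole pred",proj(s,(.4624,-.0602,.066)),"tip pred",proj(s,(p[0],p[1],p[2]-.062)),"collar pred",proj(s,(p[0],p[1],p[2]-.012)))
s3=ld("scene3")
a=cv2.resize(s["pixels"][175:245,255:305],None,fx=8,fy=8,interpolation=cv2.INTER_CUBIC)
b=cv2.resize(s3["pixels"][175:245,255:305],None,fx=7,fy=7,interpolation=cv2.INTER_CUBIC)
c=np.zeros((560,760,3),np.uint8);c[:,:400]=a;c[:490,405:755]=b
cv2.imwrite("pics/f.png",c[:,:,::-1])
E
```

```text
pos [ 0.462  -0.0602  0.136 ] t 16.95 shift [ 0.1  0.4 16. ] turn [ 0.03  0.   -0.1 ] F [-0.   1.  -1.5] gap 0.0204
hole pred [278.2132281  218.22589733] tip pred [277.91607791 215.78268961] collar pred [276.96924759 199.59435031]
```

View pics/f.png

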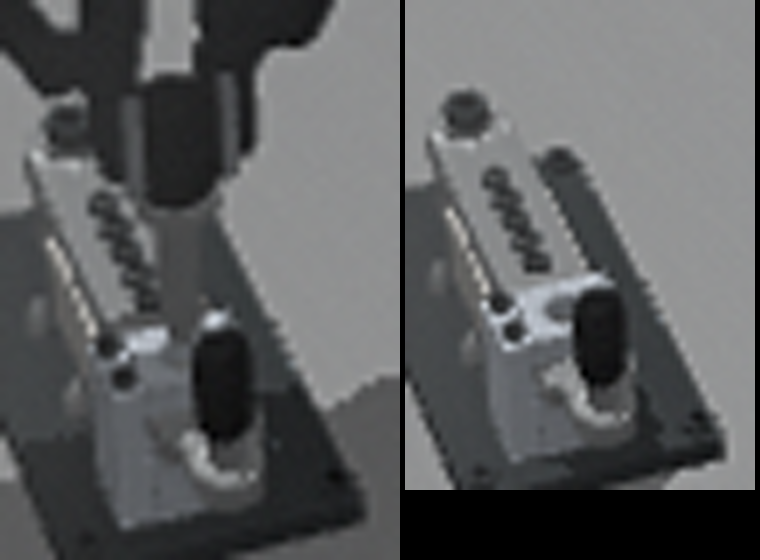

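The pin's shank axis at scene u≈278 lines up with the hole at (277.9,218.3). The tip hangs about 8 mm above the mouth. Inserting gently.

step_arm(moves=[[1, [0.1, 0.4, 4], [0, 0, 0]], [1, [0, 0, 4], [0, 0, 0]], [1, [0, 0, 3], [0, 0, 0]], [1, [0, 0, 0], [0, 0, 0]]])

```text
time: 17.28
ee_pos: [0.4617, -0.0596, 0.1237]
tool_rot: [-2.404, -2.022, 0.001]
force: [-0.2, 0.8, -1.2]
finger_gap: 0.0201
gripper_force: 59.2
```

step_arm(moves=[[1, [0, 0, 3], [0, 0, 0]], [1, [0, 0, 3], [0, 0, 0]], [1, [0, 0, 0], [0, 0, 0]]])

```text
time: 17.53
ee_pos: [0.4617, -0.0595, 0.1176]
tool_rot: [-2.404, -2.022, 0.001]
force: [0.1, 0.2, -1.7]
finger_gap: 0.02
gripper_force: 59.2
```

step_arm(moves=[[1, [0, 0, 3], [0, 0, 0]], [1, [0, 0, 3], [0, 0, 0]], [1, [0, 0, 3], [0, 0, 0]], [1, [0, 0, 0], [0, 0, 0]]])

```text
time: 17.87
ee_pos: [0.4616, -0.0595, 0.1084]
tool_rot: [-2.403, -2.022, 0.001]
force: [0.1, -0.8, -2.0]
finger_gap: 0.0205
gripper_force: 59.2
```

step_arm(moves=[[1, [0, 0, 3], [0, 0, 0]], [1, [0, 0, 3], [0, 0, 0]], [1, [0, 0, 3], [0, 0, 0]], [1, [0, 0, 0], [0, 0, 0]]])

```text
time: 18.2
ee_pos: [0.4616, -0.0595, 0.0995]
tool_rot: [-2.403, -2.022, 0.001]
force: [-0.9, -0.1, -2.5]
finger_gap: 0.0203
gripper_force: 59.2
```

Through the plate without resistance. On to the collar.

step_arm(moves=[[1, [0, 0, 4], [0, 0, 0]], [1, [0, 0, 4], [0, 0, 0]], [1, [0, 0, 4], [0, 0, 0]], [1, [0, 0, 4], [0, 0, 0]], [1, [0, 0, 0], [0, 0, 0]]])

```text
time: 18.62
ee_pos: [0.4616, -0.0595, 0.0832]
tool_rot: [-2.403, -2.022, 0.001]
force: [1.0, 0.6, -1.6]
finger_gap: 0.0203
gripper_force: 59.2
```

step_arm(moves=[[1, [0, 0, 3], [0, 0, 0]], [1, [0, 0, 2], [0, 0, 0]], [1, [0, 0, 1], [0, 0, 0]], [1, [0, 0, 0], [0, 0, 0]]])

```text
time: 18.95
ee_pos: [0.462, -0.0596, 0.0782]
tool_rot: [-2.404, -2.022, 0.0]
force: [1.3, -0.1, -1.3]
finger_gap: 0.0202
gripper_force: 59.4
```

step_arm(moves=[[1, [0, 0, 1.5], [0, 0, 0]], [1, [0, 0, 1.5], [0, 0, 0]], [1, [0, 0, 0], [0, 0, 0]]])

```text
time: 19.2
ee_pos: [0.4623, -0.0597, 0.0779]
tool_rot: [2.403, 2.022, 0.001]
force: [-9.5, 1.7, 18.0]
finger_gap: 0.0205
gripper_force: 61.5
```

The collar is down: it stops at 0.078 with 18 N. Releasing and rising clear, then checking.

step_arm(moves=[[1, [0, 0, -2], [0, 0, 0]], [0, [0, 0, 0], [0, 0, 0]], [0, [0, 0, 0], [0, 0, 0]], [0, [0, 0, 0], [0, 0, 0]], [0, [0, 0, -8], [0, 0, 0]], [0, [0, 0, -30], [0, 0, 0]], [0, [0, 0, -40], [0, 0, 0]], [0, [0, 0, -40], [0, 0, 0]], [0, [0, 0, 0], [0, 0, 0]]])

```text
time: 19.95
ee_pos: [0.4651, -0.0602, 0.2045]
tool_rot: [2.395, 2.015, 0.014]
force: [-0.3, 0.0, 1.1]
finger_gap: 0.043
gripper_force: 0.0
```

step_arm(moves=[[0, [-38, 0, 0], [0, 0, 0]], [0, [-38, 0, 0], [0, 0, 0]], [0, [-38, 0, 0], [0, 0, 0]], [0, [-38, 0, 0], [0, 0, 0]], [0, [-38, 0, 0], [0, 0, 0]], [0, [0, 0, 0], [0, 0, 0]], [0, [0, 0, 0], [0, 0, 0]]])

```text
time: 20.53
ee_pos: [0.4289, -0.2483, 0.1953]
tool_rot: [-2.407, -2.018, -0.0]
force: [-0.5, 0.7, -0.5]
finger_gap: 0.0428
gripper_force: 0.0
```

```bash
python3 - <<'E'
from h import *
from workcell import env,cams
for n in("scene","top"):
    d=cams.read_camera(n); np.savez(f"{n}5.npz",**d)
s,t=ld("scene5"),ld("top5"); st=env.state(); print(st["time"],st["ee_pos"],st["force"])
print("handle/knob preds top",proj(t,(.4624,-.0602,.108)),"scene",proj(s,(.4624,-.0602,.108)))
P=cloud(t);u,v=np.round(proj(t,(.4624,-.0602,.108))).astype(int);print("knob top z",np.nanmax(P[v-2:v+3,u-2:u+3,2]))
a=cv2.resize(s["pixels"][165:255,235:335],None,fx=5,fy=5,interpolation=cv2.INTER_CUBIC)
b=cv2.resize(t["pixels"][190:260,270:340],None,fx=4,fy=4,interpolation=cv2.INTER_CUBIC)
c=np.zeros((450,780,3),np.uint8);c[:450,:500]=a;c[:280,500:]=b
cv2.imwrite("pics/g.png",c[:,:,::-1])
E
```

```text
20.6333 [ 0.42957765 -0.24638319  0.1953109 ] [ 0.14448269  0.28209021 -0.75528058]
handle/knob preds top [321.63045647 235.12115926] scene [277.43084022 204.7926637 ]
knob top z 0.11604001937520358
```

View pics/g.png

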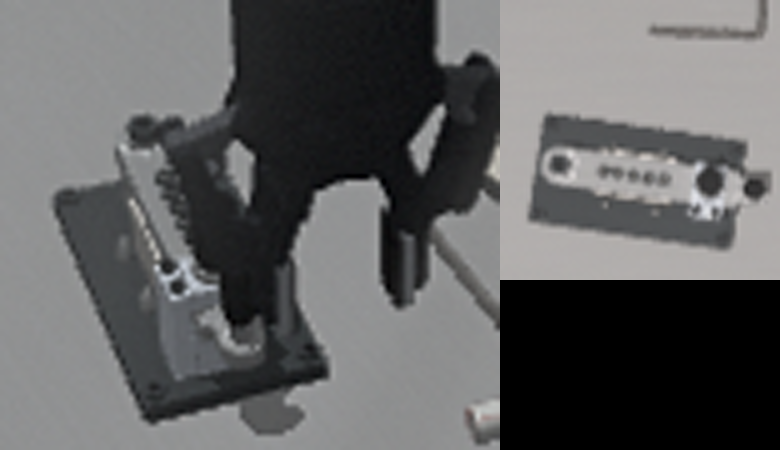

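Top view: the knob stands over the post hole at (322,235), in line with the bolt and handle, and the plate is still home. Contact height 0.0779 minus the 12 mm offset at pick-up gives 66 mm, which is the post's top. The arm is clear, so I'm handing in.

```bash
python3 -c "
from workcell import job
print(job.finish_job())"
```

```text
the job is handed in; nothing more can be done
None
```

I handed the job in at about 21 s of the 64 s: the block is seated in the nest, the bush plate is home and the locking pin is down to its collar, going by contact forces and camera views; no verdict came back.

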